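Load-test a radio battery pack on the bench tester

ROBOT

A 6-joint arm with a two-finger parallel gripper is mounted at the origin on the work surface. World frame = base frame: x ahead of the robot, y to its left, z up, the work surface at z = 0. Lengths are in mm, angles in rad, forces in N, time in s.
With the tool pointing down it reaches from about 400 to 925 mm from the base axis. Payload 12.5 kg.
Tool frame: the origin (TCP) lies between the finger pads; the fingertips stand 14 mm ahead of it and the grasp point (between the pads) lies 5 mm behind it; x points along the fingers, y is the direction in which the jaws open and shut, and the axes are right-handed (so a half turn about x gives the same grasp; the last joint's range is limited). The gripper opens to 95 mm and grips with 3 to 60 N. Pads are 20 mm wide; open, the fingers measure 119 mm over their backs; the gripper's body (75 mm by 180 mm) begins 59 mm behind the grasp point.
Start: joints at [1.106, 0.491, 1.559, -0, 1.092, -0.106], TCP at [219.454, 585.225, 204.061] pointing down, gripper open.
Joint ranges: [-3.1, 3.1], [-0.84, 2.19], [0.05, 2.79], [-1.13, 4.28], [0.06, 2.93], [-2.69, 2.69]. Speed limits (rad/s): [2.22, 2.22, 2.79, 3.14, 3.14, 3.14].

INTERFACE

Orientations are given as [roll, pitch, yaw] about the fixed x, y, z axes, in that order (R = Rz(yaw) Ry(pitch) Rx(roll)).
In Python, from cell import env, cams gives the robot as it stands.
- The arm moves only by the tool carry_out, never from a script. Its arguments are lists of equal length, an entry for each row: "grip": the closure, from -1 (fully open) to 1 (shut); "linear": the shift along the tool's x, y, z scaled (see below), a list of three; "turn": the turn about the tool's x scaled (see below). In form: {"grip": [grip, ...], "linear": [[tx, ty, tz], ...], "turn": [turn, ...]}. A call has 1 to 5 rows; each row shifts and turns the commanded pose from where the row before left it, along the tool's axes as they then stand; what a row does not reach is not made up. The controller multiplies each number of a shift by 0.5 m and each number of a turn by 180 degrees. A row lasts 1/10 s, in which the tool goes at most 50 mm and 8.59 degrees, less where a joint would pass 70% of its speed; a pose out of reach is approached as far as the arm can. A call with a number of a shift or a turn outside -1 to 1 is refused whole. A call with a gripper value outside its range is refused whole. The fingers move at their own pace and stop on an object; the grip force is fixed at half the most. Time passes only in rows, so rows that do not move let the fingers close. It gives the time, the measured TCP pose, the force and the opening at its end, in the units of the state.
- env.state(): the state, without advancing time (a new reading comes with each control period).
- cams.read_camera(name): name is "scene" or "side" or "wrist"; returns the picture (384x512x3 uint8, blue, green, red); there is no depth.
- cams.camera_info(name): a dict with "fx", "fy", "cx", "cy" (pixels), "dist" ([k1, k2, p1, p2, k3] as OpenCV has them; the pictures are not rectified), "view" (4x4, takes a point from world to camera coordinates). Camera axes: x right, y down, z forward; pixel columns grow to the right and rows downward; lengths in mm; the calibration is good to about 2 mm. A picture is of the moment at which its call begins: read the wrist's pose just before it. camera_info takes no time and is no camera call; for the wrist camera it gives the pose at the moment of the call.
- env.job_done(): hands the job in, once; it reports no verdict.
The state is a dict: "t": time; "joints": joint angles; "qvel": joint speeds; "tau": joint torques, N m; "eef_pos": TCP position; "tcp_rot": TCP orientation; "ft_force": force on the tool from outside, world axes, zero at the start; "moment": the same for the moment, N m; "opening": opening from 0.0 (shut) to 1.0 (fully open).
Only numpy, scipy, OpenCV 4.12 (cv2) and the standard library are available. Lean on these libraries where they do the work, as an engineer would, in place of code of your own. Each camera call takes 0.05 s, during which the arm holds its last target. There are 200 camera calls.

TASK

Load-test the battery pack with the yellow band: lay it in the tester's sloped cradle, contact end down the slope and fully home against the sprung contacts, and let go of it. Only then turn the load selector clockwise from OFF past the first two clicks to the third, full load, and finish while still holding it there, because it springs back to OFF when released. Leave the other packs and everything else on the desk where they are.

Things in the scene. Friction and masses are not known exactly. Their poses are not given: they have to be found in the camera images.
- pack_yellow: The pack to test: dark grey radio battery, 115 (x) x 56 (y) x 22 mm, about 0.2 kg, with a bright yellow band 18 mm wide round it, nearer its head end. Origin: centre of its underside; z up, x along its length to the head end. The -x end has three brass contacts. It starts flat on the desk (z = 0), contact end roughly towards the robot (yaw within 0.3 rad).
- pack_contacts (a point): Middle of the lower edge of the yellow-banded pack's contact end (pack frame x = -57.5 mm, y = 0, z = 0); axes as the pack.
- tester: Bench battery tester, fixed: grey case 200 (x) x 270 (y) x 65 mm with a dark flat top. Origin: centre of its underside; x points away from the robot's side. Place and yaw vary. Cradle on its left (+y) half, selector on its right (-y) half; behind the selector a tilted ammeter, up to 55 mm above the case top, whose needle follows the load step.
- cradle: Light grey sloped cradle on the tester; origin and axes as point cradle_foot. Bed 125 mm long, 44 mm wide: the pack overhangs 6 mm each side. End stop at the foot 76 mm wide, 20 mm high off the bed; its brass leaf contacts give way freely. Two ears, 14 mm high, stand 64 mm apart over x = 0 to 24 mm and flare outwards to x = 36 mm; above that the sides are open. Friction keeps the pack where it is put.
- cradle_foot (a point): Point on the bed's surface, mid-width, where it meets the end stop: 55 mm towards the robot and 70 mm left of the tester's centre, 96 mm above the desk. x runs up the slope (away from the robot, 0.35 rad above level), y across the bed to the left, z square off the bed. Home: pack underside on the bed, contact end against the stop, so that point pack_contacts is here, axes alike.
- load_selector (a joint): Load selector, rotary switch with a vertical shaft: angle in rad turned clockwise seen from above; 0 = OFF (rest), first step 0.39, second 0.79, third (full load, red mark, end of travel) 1.18. Each step is a soft click but none holds: once let go, a spring turns it back to 0 from anywhere, with 0.1 to 0.2 N m before the first click, up to 0.35 before the third, about 0.25 held there.
- selector_grip (a point): On the selector's shaft, at mid-height of its grip, 88.5 mm above the desk; 35 mm towards the robot and 70 mm right of the tester's centre. The grip: black upright bar 64 x 14 mm, 26 mm high (from 75.5 mm above the desk), on a 46 mm round boss, white line on the pointer half. x along the bar to the pointer, z up, turning with it. Pointer at OFF 0.59 rad left of the tester's x, at third 0.59 right.
- pack_blue: Another pack of the same size with a blue band, flat on the desk; leave it. Origin at the centre of its underside, x along its length.
- pack_white: Another pack of the same size with a white band, flat on the desk; leave it. Origin at the centre of its underside, x along its length.
- radio: Black handheld radio lying on its back, 130 x 58 x 34 mm with a 65 mm aerial along its x; leave it. Origin at the centre of the case's underside.
- screwdriver: Screwdriver with a black handle, 170 mm long, lying along its x; leave it.
- screw_tray: Green open screw tray, 100 x 70 x 22 mm; leave it. Origin at the centre of its underside.
- mug: White mug, 78 mm across and 92 mm high; leave it. Origin at the centre of its underside.
- drive_caddy: Hard drive in a blue caddy, 150 x 106 x 28 mm; leave it. Origin at the centre of its underside.

How it is judged (in metres and radians):
On the way, in this order (a step that is already met when the one before it is completed fails the run):
1. the yellow-banded pack lies home in the cradle, let go, with the selector still at OFF (x of pack_contacts in the frame of cradle_foot between -0.004 and 0.006 m and y of pack_contacts in the frame of cradle_foot between -0.006 and 0.006 m and z of pack_contacts in the frame of cradle_foot between -0.004 and 0.005 m and angle between the x axis of pack_yellow and the x axis of cradle_foot, either way round below 0.1 rad and angle between the z axis of pack_yellow and the z axis of cradle_foot, either way round below 0.1 rad and contact force between the fingers and pack_yellow below 0.1 N and linear speed of pack_yellow below 0.02 m/s and value of joint load_selector below 0.15 rad), for 0.3 s.
2. the selector is held by the gripper on the third step (x of pack_contacts in the frame of cradle_foot between -0.004 and 0.006 m and y of pack_contacts in the frame of cradle_foot between -0.006 and 0.006 m and z of pack_contacts in the frame of cradle_foot between -0.004 and 0.005 m and angle between the x axis of pack_yellow and the x axis of cradle_foot, either way round below 0.1 rad and angle between the z axis of pack_yellow and the z axis of cradle_foot, either way round below 0.1 rad and value of joint load_selector above 1.05 rad and contact force between the fingers and load_selector above 1 N), for 0.5 s.
At the end, for the whole second after the job is handed in: Yellow-banded pack untouched and home in the cradle: contact end within 6 mm of the stop and of the bed's middle line, flat on the bed (5 mm), in line (0.1 rad). The fingers hold the load selector still on the third step (beyond 1.05 rad, over 1 N) through the last second (all of step 2 and contact force between the fingers and pack_yellow below 0.1 N and linear speed of pack_yellow below 0.02 m/s and velocity of joint load_selector between -0.15 and 0.15 rad/s and contact force between pack_yellow and load_selector below 0.1 N); the arm keeps its last pose, push and grip.
It fails at once if the load selector is turned off its rest (by more than 0.2 rad) while the yellow-banded pack is not home in the cradle (value of joint load_selector above 0.2 rad and not (x of pack_contacts in the frame of cradle_foot between -0.004 and 0.006 m and y of pack_contacts in the frame of cradle_foot between -0.006 and 0.006 m and z of pack_contacts in the frame of cradle_foot between -0.004 and 0.005 m and angle between the x axis of pack_yellow and the x axis of cradle_foot, either way round below 0.1 rad and angle between the z axis of pack_yellow and the z axis of cradle_foot, either way round below 0.1 rad)).
It fails at once if another pack or a bystander is moved by more than 20 mm (distance of any of pack_blue, pack_white, radio, screwdriver, screw_tray, mug, drive_caddy from where it was at the start of the episode above 0.02 m).
It also fails if it takes over 58 s, if anything falls off the work surface, if the arm or the gripper's body presses on something with over 40 N, if the wrist force passes 120 N, or if a joint passes its speed limit or range.

## Working session

There is one attempt and no reset: what is moved stays moved. The work goes in short steps, Python scripts to look and compute and a tool call to move; the robot and the scene stay as the last step left them, time stands still between calls to the robot, and variables do not carry over. Pictures are saved under pics/ and viewed, about 8 in all and at most 12, crops included, and the job is handed in when it is done.

Besides the shell and the picture viewer there is one more tool, called after ">>>" as a command line: name --pt "numbers of a row" for each row, then --argument value for the rest. carry_out: Moves the arm, as the interface text tells. Shifts and turns lie within -1 to 1; 1 stands for 0.5 m of shift or 180 degrees of turn. Its arguments: {"type":"object","properties":{"grip":{"type":"array"},"linear":{"type":"array"},"turn":{"type":"array"}},"required":["grip","linear","turn"]}

```bash
ls; mkdir -p pics; python3 - <<'E'
from cell import env,cams
import cv2,numpy as np
s=env.state();print(s)
for n in ["scene","side","wrist"]:
    i=cams.camera_info(n);print(n,i)
    im=cams.read_camera(n);cv2.imwrite(f"pics/{n}0.png",im)
a=[cv2.imread(f"pics/{n}0.png") for n in ["scene","side"]]
E
```

```text
pics
{'t': 0.0, 'joints': array([ 1.10636856e+00,  4.91580946e-01,  1.55946078e+00, -2.35344685e-05,
        1.09169708e+00, -1.05589701e-01]), 'qvel': array([ 4.14560168e-04, -2.16341674e-04,  8.17746740e-04,  3.07339101e-06,
       -1.62951246e-03,  2.60521013e-05]), 'tau': array([ 7.47690046e-04, -6.12641215e+01, -2.58191121e+01,  6.93251984e-02,
        4.81964636e-02, -9.72591351e-05]), 'eef_pos': array([219.35218447, 584.96423927, 203.44456908]), 'tcp_rot': array([-1.65817729,  1.56964998, -2.0170045 ]), 'ft_force': array([ 0.51868046,  0.29956908, -0.30369733]), 'moment': array([ 0.05461532, -0.0523513 ,  0.01388896]), 'opening': 1.00035794729273}
scene {'fx': 365.0300700534801, 'fy': 365.0300700534801, 'cx': 252.96596603384046, 'cy': 190.72070898163727, 'dist': array([-0.09943484,  0.        ,  0.        ,  0.        ,  0.        ]), 'view': array([[ 3.68488834e-01,  9.29630736e-01,  1.63493126e-03,
        -2.50685337e+02],
       [ 6.94441827e-01, -2.74094144e-01, -6.65299143e-01,
        -2.77984196e+02],
       [-6.18034407e-01,  2.46290670e-01, -7.46575098e-01,
         
[... 487 characters left out ...]
84520e-01,  7.23681990e-01, -6.60097457e-01,
         1.29264492e+03],
       [ 0.00000000e+00,  0.00000000e+00,  0.00000000e+00,
         1.00000000e+00]])}
wrist {'fx': 327.17925002862944, 'fy': 327.17925002862944, 'cx': 255.35204263326779, 'cy': 194.50364369149102, 'dist': array([-0.00797133,  0.        ,  0.        ,  0.        ,  0.        ]), 'view': array([[ 3.51765792e-01,  9.36088039e-01, -9.88263948e-05,
        -6.25176873e+02],
       [ 8.94744117e-01, -3.36198424e-01,  2.93944866e-01,
        -3.20640492e+01],
       [ 2.75125048e-01, -1.03488173e-01, -9.55822371e-01,
         3.92820707e+02],
       [ 0.00000000e+00,  0.00000000e+00,  0.00000000e+00,
         1.00000000e+00]])}
```

View pics/scene0.png

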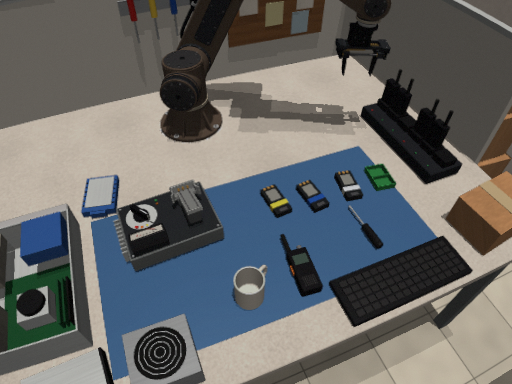

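View pics/side0.png

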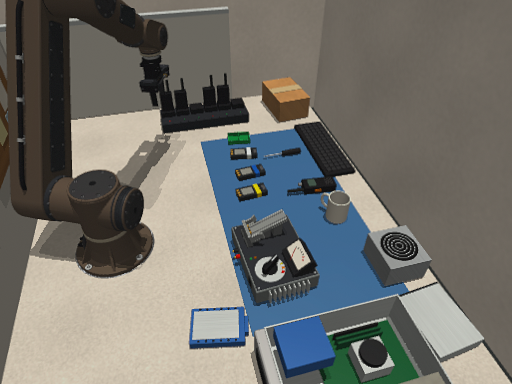

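```bash
cat > h.py <<'E'
from cell import env,cams
import cv2,numpy as np
def ray(px,i):
    K=np.array([[i['fx'],0,i['cx']],[0,i['fy'],i['cy']],[0,0,1]])
    u=cv2.undistortPoints(np.float64(px).reshape(-1,1,2),K,np.float64(i['dist'])).reshape(-1,2)
    V=np.array(i['view']);R,t=V[:3,:3],V[:3,3]
    return -R.T@t,np.c_[u,np.ones(len(u))]@R
def plane(px,i,z):
    o,d=ray(px,i);return o+d*((z-o[2])/d[:,2])[:,None]
def proj(P,i):
    K=np.array([[i['fx'],0,i['cx']],[0,i['fy'],i['cy']],[0,0,1]]);V=np.array(i['view'])
    return cv2.projectPoints(np.float64(P).reshape(-1,1,3),cv2.Rodrigues(V[:3,:3])[0],V[:3,3],K,np.float64(i['dist']))[0].reshape(-1,2)
def shot(n,tag):
    i=cams.camera_info(n);im=cams.read_camera(n);cv2.imwrite(f'pics/{n}{tag}.png',im);return im,i
def mask(im,lo,hi):
    return cv2.inRange(cv2.cvtColor(im,cv2.COLOR_BGR2HSV),lo,hi)
E
python3 - <<'E'
from h import *
for n in ["scene","side","wrist"]:
    i=cams.camera_info(n);im=cv2.imread(f'pics/{n}0.png')
    m=mask(im,(22,130,110),(35,255,255))
    N,l,st,c=cv2.connectedComponentsWithStats(m)
    for k in range(1,N):
        if st[k,4]>15: print(n,st[k],c[k],plane(c[k],i,18))
i=cams.camera_info("scene")
print(plane([[145,213],[186,200],[120,197],[205,187],[221,228],[132,262]],i,80))
E
```

```text
scene [270 199  18   9  84] [278.5 203. ] [[531.3035146  146.14084578  18.        ]]
side [253 184   9  10  49] [256.89795918 188.59183673] [[534.75377949 144.4588762   18.        ]]
[[ 469.86344965 -253.95289561   80.        ]
 [ 465.59642744 -129.56952942   80.        ]
 [ 380.225429   -314.43012451   80.        ]
 [ 436.14275127  -61.70737994   80.        ]
 [ 601.08665605  -64.58836408   80.        ]
 [ 620.53709351 -317.21113694   80.        ]]
```

View pics/wrist0.png

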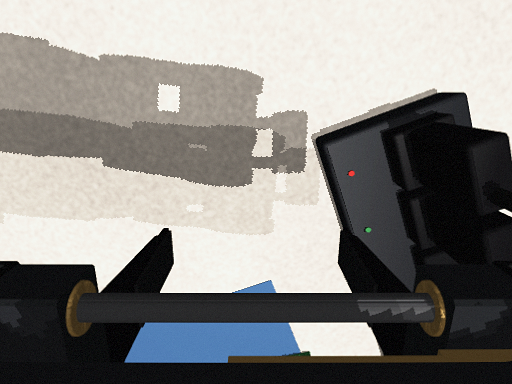

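```bash
cat >> h.py <<'E'
from scipy.spatial.transform import Rotation as Ro
def tool():
    s=env.state();return s['eef_pos'],Ro.from_euler('xyz',s['tcp_rot']).as_matrix(),s
def plan(target,jawdeg=None):
    "rows: units of tool shift per total; turn first (deg about tool x) so that tool y has world angle jawdeg (mod 180)"
    p,R,s=tool();a=np.degrees(np.arctan2(R[1,1],R[0,1]));trn=0
    if jawdeg is not None:
        trn=(-(jawdeg-a)+90)%180-90   # x down: +turn is cw seen from above
        R2=R@Ro.from_euler('x',trn,degrees=True).as_matrix()
    else: R2=R
    d=np.array(target)-p
    print('t',round(s['t'],2),'tcp',p.round(1),'jaw',a.round(2),'j6',s['joints'][5].round(2),'turn',round(trn,2),'unit',round(trn/180,4),
      'units before turn',(R.T@d/500).round(4),'after',(R2.T@d/500).round(4))
E
python3 -c "
from h import *
print(tool()[1].round(3)); plan([560,0,320],90)"
```

```text
[[-0.     0.351  0.936]
 [-0.001  0.936 -0.351]
 [-1.    -0.001 -0.   ]]
t 0.15 tcp [219.4 585.  203.6] jaw 69.44 j6 -0.11 turn -20.56 unit -0.1142 units before turn [-0.2322 -0.8565  1.0488] after [-0.2322 -1.1703  0.6812]
```

>>> carry_out --grip '[-1,-1,-1,-1,-1]' --pt "-0.08 0 0" --pt "-0.08 0 0" --pt "-0.075 0 0" --pt "0 -0.07 0.04" --pt "0 -0.078 0.045" --turn '[-0.038,-0.038,-0.038,0,0]'

```text
t: 0.65
eef_pos: [261.8, 510.9, 322.0]
tcp_rot: [0.984, 1.569, 0.985]
ft_force: [0.9, -0.7, 0.3]
opening: 1.002
```

>>> carry_out --grip '[-1,-1,-1,-1,-1]' --pt "0 -0.08 0.046" --pt "0 -0.08 0.046" --pt "0 -0.08 0.046" --pt "0 -0.08 0.046" --pt "0 -0.08 0.046" --turn '[0,0,0,0,0]'

```text
t: 1.15
eef_pos: [377.2, 309.4, 321.5]
tcp_rot: [0.991, 1.571, 0.99]
ft_force: [-0.3, -0.6, -0.3]
opening: 1.001
```

>>> carry_out --grip '[-1,-1,-1,-1,-1]' --pt "0 -0.08 0.046" --pt "0 -0.08 0.046" --pt "0 -0.08 0.046" --pt "0 -0.08 0.046" --pt "0 -0.08 0.046" --turn '[0,0,0,0,0]'

```text
t: 1.65
eef_pos: [492.2, 109.2, 321.5]
tcp_rot: [1.198, 1.571, 1.197]
ft_force: [1.5, 0.5, 0.2]
opening: 0.999
```

>>> carry_out --grip '[-1,-1,-1,-1,-1]' --pt "0 -0.08 0.046" --pt "0 -0.08 0.046" --pt "0 -0.06 0.046" --pt "0 0 0" --pt "0 0 0" --turn '[0,0,0,0,0]'

```text
t: 2.15
eef_pos: [560.5, 0.5, 320.9]
tcp_rot: [2.849, 1.57, 2.847]
ft_force: [-0.3, -0.4, 0.5]
opening: 0.999
```

```bash
python3 -c "
from h import *
plan([560,0,320],90)
im,i=shot('wrist','1')
"
```

```text
t 2.15 tcp [5.605e+02 5.000e-01 3.209e+02] jaw 89.88 j6 -1.69 turn -0.12 unit -0.0007 units before turn [ 0.0018 -0.001  -0.0009] after [ 0.0018 -0.001  -0.0009]
```

View pics/wrist1.png

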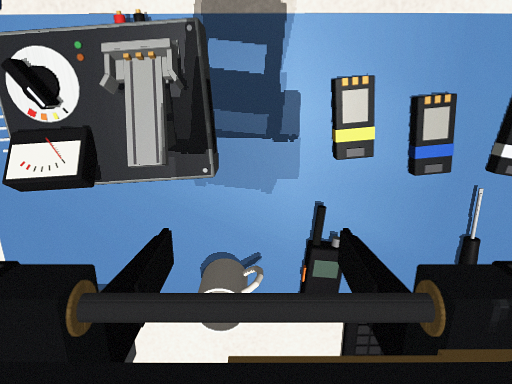

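```bash
python3 -c "
from h import *
im=cv2.imread('pics/wrist1.png');i=cams.camera_info('wrist')
c=cv2.resize(im[10:180,0:220],None,fx=3.5,fy=3.5,interpolation=cv2.INTER_CUBIC);cv2.imwrite('pics/crop1.png',c)
m=cv2.bitwise_not(mask(im,(95,90,60),(125,255,255)))
m[:60]=0;m[170:]=0;m[:,:315]=0;m[:,392:]=0
c,_=cv2.findContours(m,0,1);c=max(c,key=cv2.contourArea);r=cv2.minAreaRect(c);b=cv2.boxPoints(r);print(r,plane(b,i,22).round(1),plane(b,i,0).round(1))
y=mask(im,(22,130,110),(35,255,255));c,_=cv2.findContours(y,0,1);c=max(c,key=cv2.contourArea);r=cv2.minAreaRect(c);print(r);b=cv2.boxPoints(r);print(plane(b,i,22).round(1),plane(r[0],i,22))
print('cam',ray([[0,0]],i)[0])
"
```

```text
((352.5199890136719, 116.99959564208984), (83.40331268310547, 42.59147644042969), 88.85424041748047) [[451.8 106.5  22. ]
 [450.7 165.4  22. ]
 [567.6 179.9  22. ]
 [568.8 116.6  22. ]] [[450.7 111.3   0. ]
 [449.6 172.9   0. ]
 [571.8 188.1   0. ]
 [573.1 121.8   0. ]]
((366.5492248535156, 133.04100036621094), (12.856075286865234, 14.123575210571289), 84.80557250976562)
[[522.2 152.4  22. ]
 [520.4 172.6  22. ]
 [538.8 176.2  22. ]
 [540.6 155.8  22. ]] [[530.44632438 164.24039772  22.        ]]
cam [476.07883275   1.84995018 502.57780172]
```

View pics/crop1.png

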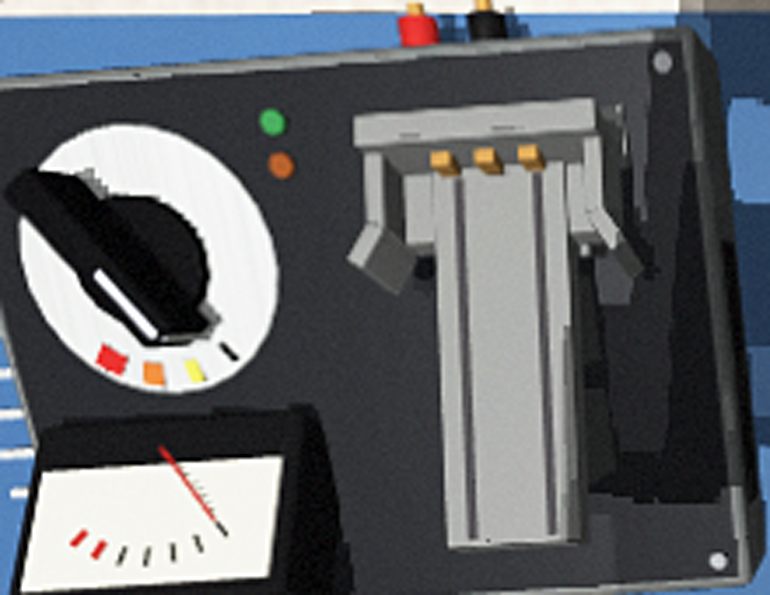

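```bash
cat > fit.py <<'E'
from h import *
from scipy.optimize import least_squares
i=cams.camera_info('wrist')
def C(q): return np.float64(q)/3.5+[0,10]
ca,sa=np.cos(.35),np.sin(.35)
def cr(x,y,z): return [-55+x*ca-z*sa,70+y,96+x*sa+z*ca]
obj=np.array([[-35,-70,65.5],cr(125,-22,0),cr(125,22,0),cr(0,-38,20),cr(0,38,20)])
px=C([[149,258],[450,547],[580,541],[357,147],[597,133]])
def T(v,P):
    P=np.array(P);c,s=np.cos(v[2]),np.sin(v[2]);return np.c_[v[0]+c*P[:,0]-s*P[:,1],v[1]+s*P[:,0]+c*P[:,1],P[:,2]]
f=lambda v:(proj(T(v,obj),i)-px).ravel()
r=least_squares(f,[490,-190,0.])
print(r.x,r.fun.reshape(-1,2).round(1))
print('foot',T(r.x,[[-55,70,96]]),'sel',T(r.x,[[-35,-70,88.5]]))
b=(proj(T(r.x,[cr(0,0,0),[-35,-70,101.5],[-35+32*np.cos(.59),-70+32*np.sin(.59),101.5],[-100,135,65],[100,135,65],cr(0,-32,14),cr(0,32,14)]),i)-[0,10])*3.5
print(b.round(0))
e=plane([[374,77],[373.5,157],[334,77],[336,160]],i,22);print(e.round(1))
E
python3 fit.py
```

```text
[ 4.94617237e+02 -1.94344906e+02  5.31097813e-02] [[ 1.4  0.6]
 [-1.4  0.3]
 [ 0.  -0.1]
 [-0.1 -0.3]
 [ 0.2 -0.6]]
foot [[ 435.97884922 -127.36327022   96.        ]] sel [[ 463.3825238  -266.10417486   88.5       ]]
[[500. 168.]
 [ 87. 257.]
 [159. 337.]
 [697.  26.]
 [750. 590.]
 [384. 154.]
 [584. 142.]]
[[453.5 167.2  22. ]
 [565.7 178.   22. ]
 [453.5 111.6  22. ]
 [570.1 122.5  22. ]]
```

```bash
python3 -c "
from h import *
plan([516,145.3,66],95.45)"
```

```text
t 2.2 tcp [560.1   1.3 321.2] jaw 89.95 j6 -1.69 turn -5.5 unit -0.0306 units before turn [ 0.5106  0.2878 -0.0881] after [ 0.5106  0.2949 -0.0601]
```

>>> carry_out --grip '[-1,-1,-1,-1,-1]' --pt "0 0 0" --pt "0.05 0.07 -0.014" --pt "0.05 0.07 -0.014" --pt "0.05 0.07 -0.014" --pt "0.05 0.07 -0.014" --turn '[-0.0306,0,0,0,0]'

```text
t: 2.7
eef_pos: [517.8, 140.0, 221.2]
tcp_rot: [0.283, 1.57, 0.38]
ft_force: [0.4, -0.5, -0.7]
opening: 1.005
```

>>> carry_out --grip '[-1,-1,-1,-1,-1]' --pt "0.07 0.015 -0.004" --pt "0.08 0 0" --pt "0.08 0 0" --pt "0.08 0 0" --pt "0 0 0" --turn '[0,0,0,0,0]'

```text
t: 3.2
eef_pos: [513.7, 145.6, 63.2]
tcp_rot: [-3.105, 1.564, -3.008]
ft_force: [-0.2, 0.8, 0.6]
opening: 1.001
```

```bash
python3 -c "
from h import *
plan([516,145.3,16],95.45)
im,i=shot('wrist','2')
P=np.array([511,144.8,22]);c,s=np.cos(.095),np.sin(.095)
for x,y in [(-57.5,-28),(-57.5,28),(57.5,28),(57.5,-28)]:
    q=proj(P+[c*x-s*y,s*x+c*y,0],i)[0];print(q);cv2.circle(im,(int(q[0]),int(q[1])),2,(0,0,255),-1)
cv2.imwrite('pics/w2o.png',im)
"
```

```text
t 3.2 tcp [513.7 145.6  63.2] jaw 95.56 j6 -1.52 turn 0.11 unit 0.0006 units before turn [ 0.0944 -0.0011  0.0053] after [ 0.0944 -0.0011  0.0053]
[211.80374449 131.34248118]
[294.98429117 131.4534986 ]
[289.59062403 281.88337427]
[217.29037574 281.82235164]
```

View pics/w2o.png

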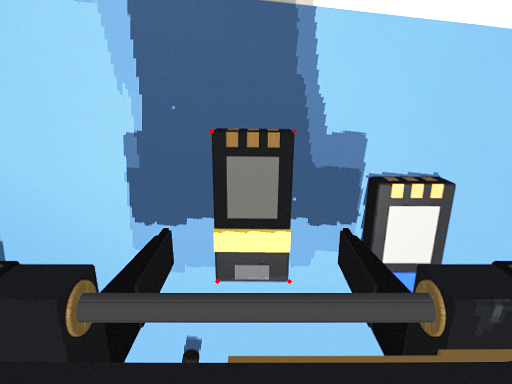

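>>> carry_out --grip '[-1,-1,-1,1,1]' --pt "0.04 0 0.005" --pt "0.04 -0.001 0" --pt "0.014 0 0" --pt "0 0 0" --pt "0 0 0" --turn '[0,0,0,0,0]'

```text
t: 3.75
eef_pos: [519.8, 145.0, 21.1]
tcp_rot: [0.097, 1.569, 0.193]
ft_force: [0.8, 0.3, 0.3]
opening: 0.883
```

>>> carry_out --grip '[1,1,1,1,1]' --pt "0 0 0" --pt "0 0 0" --pt "0 0 0" --pt "0 0 0" --pt "0 0 0" --turn '[0,0,0,0,0]'

```text
t: 4.25
eef_pos: [519.2, 144.7, 19.6]
tcp_rot: [1.68, 1.571, 1.776]
ft_force: [-0.2, -0.1, 0.3]
opening: 0.471
```

>>> carry_out --grip '[1,1,1]' --pt "0 0 0" --pt "0 0 0" --pt "0 0 0" --turn '[0,0,0]'

```text
t: 4.55
eef_pos: [519.2, 144.7, 19.5]
tcp_rot: [1.945, 1.571, 2.041]
ft_force: [-0.4, -0.8, 0.2]
opening: 0.213
```

```bash
python3 -c "
from h import *
plan([516,145.3,16],95.45)
im,i=shot('wrist','3')"
```

```text
t 4.55 tcp [519.2 144.7  19.5] jaw 95.47 j6 -1.52 turn 0.02 unit 0.0001 units before turn [ 0.007   0.0018 -0.0062] after [ 0.007   0.0018 -0.0062]
```

View pics/wrist3.png

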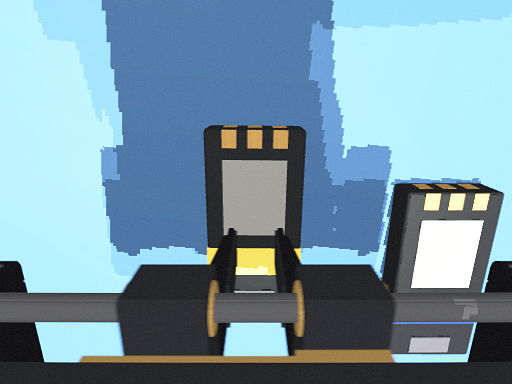

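```bash
python3 -c "
from h import *
p,R,s=tool();i=cams.camera_info('wrist');print(s['opening'],s['eef_pos'],s['joints'].round(3))
for y in (-10,-28,-47.5):
  for x in (14,0,-5,-30): print(y,x,proj(p+R@[x,y,0],i).round(0), proj(p+R@[x,y,10],i).round(0), proj(p+R@[x,y,-10],i).round(0))
im,_=shot('side','3'); s2,_=shot('scene','3')
a=cv2.resize(im[100:260,150:330],None,fx=3,fy=3);cv2.imwrite('pics/side3c.png',a)
"
```

```text
0.17715242543995793 [519.20018126 144.71883313  19.50624334] [ 0.149  0.633  1.932  0.     0.577 -1.517]
-10 14 [[239. 230.]] [[239. 244.]] [[238. 216.]]
-10 0 [[238. 239.]] [[238. 254.]] [[237. 224.]]
-10 -5 [[237. 243.]] [[237. 258.]] [[237. 227.]]
-10 -30 [[235. 264.]] [[235. 281.]] [[234. 246.]]
-28 14 [[211. 230.]] [[211. 244.]] [[210. 216.]]
-28 0 [[208. 239.]] [[209. 254.]] [[207. 224.]]
-28 -5 [[207. 243.]] [[207. 258.]] [[206. 227.]]
-28 -30 [[200. 264.]] [[201. 281.]] [[199. 246.]]
-47.5 14 [[181. 230.]] [[182. 244.]] [[180. 216.]]
-47.5 0 [[176. 239.]] [[177. 254.]] [[174. 224.]]
-47.5 -5 [[174. 243.]] [[175. 258.]] [[172. 227.]]
-47.5 -30 [[162. 264.]] [[164. 281.]] [[161. 246.]]
```

View pics/side3c.png

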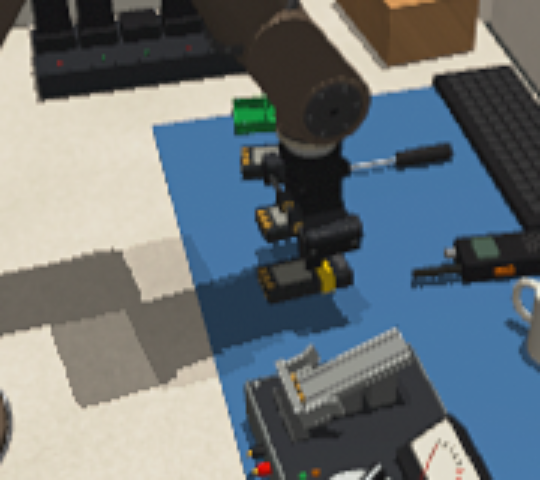

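>>> carry_out --grip '[-1,-1,-1,-1,-1]' --pt "-0.03 0 -0.006" --pt "0 0 0" --pt "0 0 0" --pt "0 0 0" --pt "0 0 0" --turn '[0,0,0,0,0]'

```text
t: 5.2
eef_pos: [516.2, 144.4, 34.4]
tcp_rot: [2.395, 1.571, 2.491]
ft_force: [-0.2, -0.2, 0.4]
opening: 0.453
```

>>> carry_out --grip '[-1,-1,-1,-1,-1]' --pt "0 0 0" --pt "0 0 0" --pt "0 0 0" --pt "0 0 0" --pt "0 0 0" --turn '[0,0,0,0,0]'

```text
t: 5.7
eef_pos: [516.2, 144.4, 34.5]
tcp_rot: [2.173, 1.571, 2.269]
ft_force: [0.2, -0.0, 0.3]
opening: 0.874
```

```bash
python3 -c "
from h import *
plan([516,145.3,16],95.45);s=env.state();print(s['opening'],s['ft_force'])
im,i=shot('wrist','4')
a=cv2.imread('pics/wrist3.png')
P=np.array([511,144.8,22]);c,s=np.cos(.095),np.sin(.095)
for x,y in [(-57.5,-28),(-57.5,28),(57.5,28),(57.5,-28)]:
    q=proj(P+[c*x-s*y,s*x+c*y,0],i)[0];cv2.circle(im,(int(q[0]),int(q[1])),2,(0,0,255),-1)
cv2.imwrite('pics/w4o.png',im)
"
```

```text
t 5.7 tcp [516.2 144.4  34.5] jaw 95.47 j6 -1.52 turn 0.02 unit 0.0001 units before turn [ 0.037   0.0018 -0.0002] after [ 0.037   0.0018 -0.0002]
0.8739887898968057 [ 0.17039889 -0.01111853  0.29080363]
```

View pics/w4o.png

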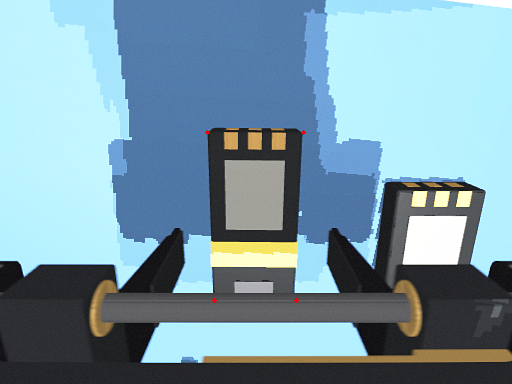

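>>> carry_out --grip '[-1,-1,-1,-1,-1]' --pt "0.02 0.002 0" --pt "0.017 0 0" --pt "0 0 0" --pt "0 0 0" --pt "0 0 0" --turn '[0,0,0,0,0]'

```text
t: 6.25
eef_pos: [516.2, 145.4, 16.0]
tcp_rot: [1.182, 1.571, 1.277]
ft_force: [-0.5, 0.4, 0.9]
opening: 1.0
```

>>> carry_out --grip '[-1,-1,-1,-1]' --pt "0.004 0 0" --pt "0 0 0" --pt "0.004 0 0" --pt "0 0 0" --turn '[0,0,0,0]'

```text
t: 6.65
eef_pos: [516.0, 145.4, 11.9]
tcp_rot: [2.602, 1.571, 2.698]
ft_force: [0.1, 0.0, 0.3]
opening: 1.0
```

>>> carry_out --grip '[-1,-1,-1,-1]' --pt "0.004 0 0" --pt "0 0 0" --pt "0.002 0 0" --pt "0 0 0" --turn '[0,0,0,0]'

```text
t: 7.05
eef_pos: [516.1, 145.4, 8.9]
tcp_rot: [2.458, 1.571, 2.553]
ft_force: [0.2, 0.2, -0.5]
opening: 0.999
```

>>> carry_out --grip '[-1,-1,-1,-1]' --pt "0.004 0 0" --pt "0 0 0" --pt "0.004 0 0" --pt "0 0 0" --turn '[0,0,0,0]'

```text
t: 7.45
eef_pos: [516.0, 145.4, 4.8]
tcp_rot: [2.871, 1.571, 2.967]
ft_force: [-0.9, -0.7, -1.0]
opening: 1.002
```

>>> carry_out --grip '[-1,-1]' --pt "0.004 0 0" --pt "0 0 0" --turn '[0,0]'

```text
t: 7.65
eef_pos: [516.0, 145.4, 2.8]
tcp_rot: [2.889, 1.571, 2.984]
ft_force: [0.3, -0.5, 0.3]
opening: 1.001
```

>>> carry_out --grip '[-1,-1]' --pt "0.003 0 0" --pt "0 0 0" --turn '[0,0]'

```text
t: 7.85
eef_pos: [516.0, 145.4, 1.4]
tcp_rot: [2.58, 1.571, 2.675]
ft_force: [-0.4, -0.8, 0.8]
opening: 1.0
```

>>> carry_out --grip '[-1,-1]' --pt "0.004 0 0" --pt "0 0 0" --turn '[0,0]'

```text
t: 8.05
eef_pos: [516.0, 145.4, -0.7]
tcp_rot: [2.852, 1.571, 2.948]
ft_force: [0.1, -0.1, 0.1]
opening: 1.0
```

>>> carry_out --grip '[-1,-1]' --pt "0.004 0 0" --pt "0 0 0" --turn '[0,0]'

```text
t: 8.25
eef_pos: [516.0, 145.4, -2.7]
tcp_rot: [2.908, 1.571, 3.003]
ft_force: [-0.7, -1.0, 0.2]
opening: 0.999
```

```bash
python3 -c "
from h import *
plan([516,145.3,16],95.45);s=env.state();print(s['opening'],s['ft_force'])
im,i=shot('wrist','5')
P=np.array([511,144.8,22]);c,s=np.cos(.095),np.sin(.095)
for x,y in [(-57.5,-28),(-57.5,28),(57.5,28),(57.5,-28)]:
    q=proj(P+[c*x-s*y,s*x+c*y,0],i)[0];print(q)
m=cv2.bitwise_not(mask(im,(95,60,60),(125,255,255)));
for r in (140,160,180,200): 
    x=np.where(m[r,150:360])[0]+150; print(r,x.min(),x.max())
"
```

```text
t 8.25 tcp [516.  145.4  -2.7] jaw 95.47 j6 -1.52 turn 0.02 unit 0.0001 units before turn [-0.0374 -0.0003 -0.    ] after [-0.0374 -0.0003 -0.    ]
0.9991640896277004 [-0.74750308 -1.03439663  0.17746729]
[194.82602577 141.14305143]
[312.18760378 141.10103237]
[302.03837451 339.69709555]
[205.71477631 339.78520068]
140 196 357
160 196 359
180 197 307
200 198 306
```

>>> carry_out --grip '[1,1,1,1,1]' --pt "0 0 0" --pt "0 0 0" --pt "0 0 0" --pt "0 0 0" --pt "0 0 0" --turn '[0,0,0,0,0]'

```text
t: 8.8
eef_pos: [516.1, 145.4, -2.4]
tcp_rot: [0.589, 1.571, 0.684]
ft_force: [0.4, -0.3, -0.5]
opening: 0.637
```

>>> carry_out --grip '[1,1,1]' --pt "0 0 0" --pt "0 0 0" --pt "0 0 0" --turn '[0,0,0]'

```text
t: 9.1
eef_pos: [516.2, 145.4, -2.4]
tcp_rot: [0.381, 1.571, 0.477]
ft_force: [0.0, -1.6, -0.2]
opening: 0.584
```

>>> carry_out --grip '[1,1,1,1,1]' --pt "-0.04 0 0" --pt "-0.06 0 0" --pt "-0.08 0 0" --pt "-0.08 0 0" --pt "-0.08 0 0" --turn '[0,0,0,0,0]'

```text
t: 9.6
eef_pos: [515.6, 145.4, 168.9]
tcp_rot: [2.985, 1.57, 3.08]
ft_force: [0.9, 0.4, -1.9]
opening: 0.585
```

>>> carry_out --grip '[1,1,1,1]' --pt "-0.06 0 0" --pt "0 0 0" --pt "0 0 0" --pt "0 0 0" --turn '[0,0,0,0]'

```text
t: 10.0
eef_pos: [515.3, 145.3, 196.0]
tcp_rot: [-3.116, 1.568, -3.02]
ft_force: [0.4, -1.1, -2.1]
opening: 0.587
```

```bash
python3 -c "
from h import *
plan([498.3,-124.1,172],93.04);s=env.state();print(s['opening'],s['ft_force'])
"
```

```text
t 10.0 tcp [515.3 145.3 196. ] jaw 95.47 j6 -1.51 turn 2.43 unit 0.0135 units before turn [ 0.0482 -0.5331 -0.0852] after [ 0.0482 -0.5362 -0.0625]
0.5869695533299769 [ 0.44788354 -1.08729753 -2.1290705 ]
```

>>> carry_out --grip '[1,1,1,1,1]' --pt "0 0 0" --pt "0 -0.05 -0.006" --pt "0 -0.08 -0.009" --pt "0 -0.08 -0.01" --pt "0 -0.08 -0.01" --turn '[0.0135,0,0,0,0]'

```text
t: 10.5
eef_pos: [505.5, -1.5, 195.9]
tcp_rot: [2.932, 1.568, 2.986]
ft_force: [1.2, 1.1, -2.9]
opening: 0.588
```

>>> carry_out --grip '[1,1,1,1,1]' --pt "0 -0.08 -0.01" --pt "0 -0.08 -0.01" --pt "0 -0.056 -0.005" --pt "0 -0.03 -0.0025" --pt "0 0 0" --turn '[0,0,0,0,0]'

```text
t: 11.0
eef_pos: [498.7, -125.0, 196.3]
tcp_rot: [2.689, 1.569, 2.739]
ft_force: [-0.1, 0.5, -1.5]
opening: 0.583
```

>>> carry_out --grip '[1,1]' --pt "0 0 0" --pt "0 0 0" --turn '[0,0]'

```text
t: 11.2
eef_pos: [499.1, -122.7, 197.2]
tcp_rot: [2.418, 1.57, 2.472]
ft_force: [0.2, -0.3, -1.3]
opening: 0.584
```

```bash
python3 -c "
from h import *
plan([498.3,-124.1,172],93.04)
im,i=shot('wrist','6')
ca,sa=np.cos(.35),np.sin(.35)
f=np.array([436,-127.4,96]);c,s=np.cos(.053),np.sin(.053)
for x,y,z in [(0,0,0),(0,-38,20),(0,38,20),(0,-32,14),(0,32,14),(24,-32,14),(24,32,14)]:
    X=x*ca-z*sa;q=proj(f+[c*X-s*y,s*X+c*y,x*sa+z*ca],i)[0];cv2.circle(im,(int(q[0]+.5),int(q[1]+.5)),1,(0,0,255),-1)
cv2.imwrite('pics/w6o.png',cv2.resize(im[40:300,90:430],None,fx=2.2,fy=2.2))
shot('side','6');shot('scene','6')
"
```

```text
t 11.2 tcp [ 499.1 -122.7  197.2] jaw 93.1 j6 -2.0 turn 0.06 unit 0.0004 units before turn [ 0.0503 -0.0027 -0.0016] after [ 0.0503 -0.0027 -0.0016]
```

View pics/w6o.png

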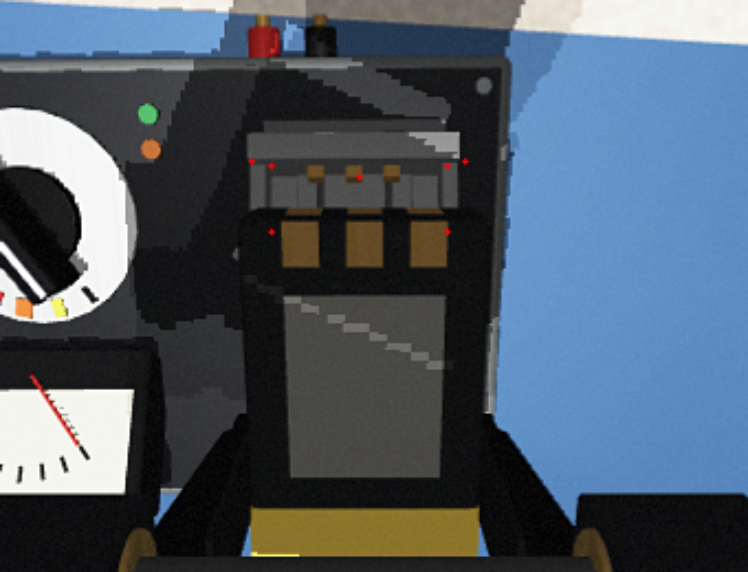

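>>> carry_out --grip '[1,1,1,1]' --pt "0.03 -0.0077 -0.001" --pt "0.05 0 0" --pt "0.02 0 0" --pt "0 0 0" --turn '[0,0,0,0]'

```text
t: 11.75
eef_pos: [498.3, -127.2, 146.5]
tcp_rot: [2.66, 1.568, 2.714]
ft_force: [0.0, 0.3, -2.5]
opening: 0.584
```

>>> carry_out --grip '[1,1,1]' --pt "0.008 0 0" --pt "0.008 0 0" --pt "0 0 0" --turn '[0,0,0]'

```text
t: 12.05
eef_pos: [498.9, -127.7, 139.6]
tcp_rot: [-0.087, 1.571, -0.034]
ft_force: [1.0, 0.8, -2.5]
opening: 0.586
```

>>> carry_out --grip '[1,1,1]' --pt "0.006 0 0" --pt "0.006 0 0" --pt "0 0 0" --turn '[0,0,0]'

```text
t: 12.35
eef_pos: [498.8, -127.8, 133.6]
tcp_rot: [-0.145, 1.571, -0.092]
ft_force: [-2.4, -0.1, 1.6]
opening: 0.586
```

>>> carry_out --grip '[1,1,1]' --pt "0.006 0 0" --pt "0.006 0 0" --pt "0 0 0" --turn '[0,0,0]'

```text
t: 12.65
eef_pos: [498.4, -127.7, 127.3]
tcp_rot: [2.852, 1.57, 2.905]
ft_force: [-5.1, -1.4, 2.0]
opening: 0.586
```

>>> carry_out --grip '[1,1,1]' --pt "0.006 0 0" --pt "0.006 0 0" --pt "0 0 0" --turn '[0,0,0]'

```text
t: 12.95
eef_pos: [498.6, -127.7, 121.3]
tcp_rot: [2.646, 1.57, 2.699]
ft_force: [-4.1, -1.9, 1.4]
opening: 0.586
```

```bash
python3 -c "
from h import *
print(env.state()['ft_force'])
im,i=shot('wrist','7');s,_=shot('side','7')
a=cv2.resize(im[60:300,110:430],None,fx=1.5,fy=1.5);b=cv2.resize(s[190:310,210:330],(320,320),interpolation=cv2.INTER_CUBIC)
o=np.zeros((360,800,3),np.uint8);o[:,:480]=a;o[:320,480:]=b;cv2.imwrite('pics/c7.png',o)
"
```

```text
[-4.05947873 -1.89789256  1.38932212]
```

View pics/c7.png

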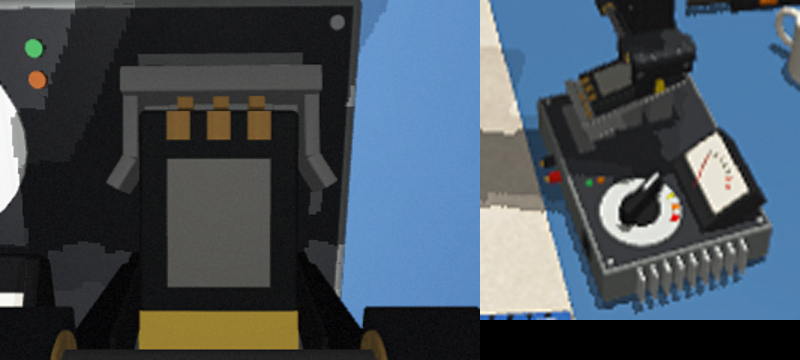

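>>> carry_out --grip '[1,1,1,1]' --pt "0.005 0.002 0" --pt "0.005 0 0" --pt "0 0 0" --pt "0 0 0" --turn '[0,0,0,0]'

```text
t: 13.45
eef_pos: [499.1, -126.8, 116.4]
tcp_rot: [-0.039, 1.57, 0.014]
ft_force: [0.1, -1.6, 1.9]
opening: 0.588
```

>>> carry_out --grip '[1,1,1]' --pt "0.003 0 -0.007" --pt "0.003 0 -0.007" --pt "0 0 0" --turn '[0,0,0]'

```text
t: 13.75
eef_pos: [491.9, -127.1, 113.7]
tcp_rot: [-0.188, 1.569, -0.135]
ft_force: [-0.0, -0.3, 3.6]
opening: 0.583
```

>>> carry_out --grip '[1,1,1]' --pt "0.001 0 -0.004" --pt "0.001 0 -0.004" --pt "0 0 0" --turn '[0,0,0]'

```text
t: 14.05
eef_pos: [491.8, -127.2, 113.9]
tcp_rot: [-0.157, 1.561, -0.105]
ft_force: [17.3, 9.0, 5.8]
opening: 0.589
```

>>> carry_out --grip '[0.1,-0.2,-0.4,-0.4,-0.4]' --pt "0 0 0" --pt "0 0 0" --pt "0 0 0" --pt "0 0 0" --pt "0 0 0" --turn '[0,0,0,0,0]'

```text
t: 14.55
eef_pos: [487.4, -127.3, 112.3]
tcp_rot: [2.623, 1.57, 2.676]
ft_force: [-0.0, -0.1, -0.7]
opening: 0.697
```

```bash
python3 -c "
from h import *
s=env.state();print(s['ft_force'],s['eef_pos'],s['opening'])
im,i=shot('wrist','8');s,_=shot('side','8')
a=cv2.resize(im[60:300,110:430],None,fx=1.5,fy=1.5);b=cv2.resize(s[190:310,210:330],(320,320),interpolation=cv2.INTER_CUBIC)
o=np.zeros((360,800,3),np.uint8);o[:,:480]=a;o[:320,480:]=b;cv2.imwrite('pics/c8.png',o)
"
```

```text
[-0.04930089 -0.10254597 -0.66930244] [ 487.40957095 -127.26048097  112.25283155] 0.6967715748291041
```

View pics/c8.png

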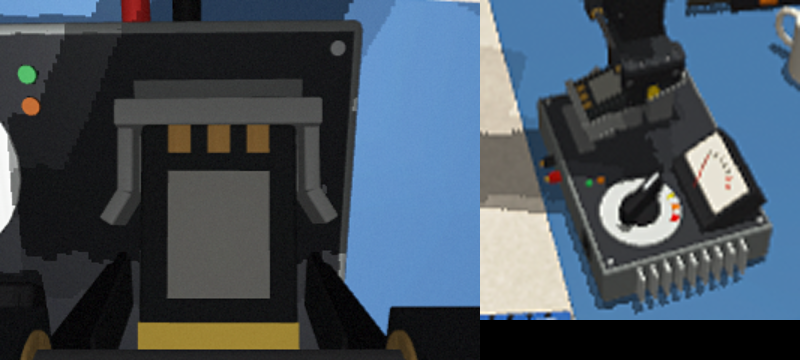

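>>> carry_out --grip '[-0.6,-0.8,-1,-1,-1]' --pt "0 0 0" --pt "0 0 0" --pt "-0.02 0 0" --pt "-0.04 0 0" --pt "-0.07 0 0" --turn '[0,0,0,0,0]'

```text
t: 15.15
eef_pos: [487.0, -127.1, 177.5]
tcp_rot: [2.679, 1.568, 2.732]
ft_force: [0.2, 0.2, -0.3]
opening: 0.992
```

>>> carry_out --grip '[-1,-1,-1,-1,-1]' --pt "-0.07 0 0" --pt "-0.05 0 0" --pt "0 0 0" --pt "0 0 0" --pt "0 0 0" --turn '[0,0,0,0,0]'

```text
t: 15.65
eef_pos: [487.3, -127.2, 236.9]
tcp_rot: [2.644, 1.57, 2.697]
ft_force: [0.7, 0.6, -1.1]
opening: 0.997
```

```bash
cat > chk.py <<'E'
from h import *
import sys
plan([463,-268,200],57)
im,i=shot('wrist',sys.argv[1])
ca,sa=np.cos(.35),np.sin(.35)
f=np.array([436,-129.2,96]);c,s=np.cos(.053),np.sin(.053)
def W(x,y,z):
    X=x*ca-z*sa;return f+[c*X-s*y,s*X+c*y,x*sa+z*ca]
print('pred pack top corners',[proj(W(x,y,22),i)[0].round(1).tolist() for x,y in [(0,-28),(0,28),(115,28),(115,-28)]])
print('pred stop',[proj(W(0,y,20),i)[0].round(1).tolist() for y in (-38,38)])
y=mask(im,(22,100,60),(35,255,255));N,l,st,cc=cv2.connectedComponentsWithStats(y)
for k in range(1,N):
    if st[k,4]>100: print('yellow',st[k],cc[k])
br=mask(im,(10,100,60),(21,255,255));N,l,st,cc=cv2.connectedComponentsWithStats(br)
for k in range(1,N):
    if st[k,4]>20: print('brass',st[k],cc[k].round(1))
# dial: white disc
hsv=cv2.cvtColor(im,cv2.COLOR_BGR2HSV);w=cv2.inRange(hsv,(0,0,150),(180,50,255));N,l,st,cc=cv2.connectedComponentsWithStats(w)
for k in range(1,N):
    if st[k,4]>60 and st[k,1]<300: print('white',st[k],cc[k].round(1))
E
python3 chk.py 9
```

```text
t 15.65 tcp [ 487.3 -127.2  236.9] jaw 93.04 j6 -2.01 turn 36.04 unit 0.2002 units before turn [ 0.0736 -0.2787 -0.0634] after [ 0.0736 -0.2627  0.1127]
pred pack top corners [[224.0, 123.2], [286.0, 123.2], [286.8, 251.3], [223.5, 251.4]]
pred stop [[213.3, 123.8], [296.8, 123.7]]
yellow [ 223  201   65   21 1354] [254.94534712 211.04283604]
brass [239  63   5   6  27] [241.   65.8]
brass [216  64   5   5  22] [217.8  65.9]
brass [170 114   8   9  57] [173.6 117.8]
brass [236 123   9  12  98] [239.9 128.7]
brass [251 123   9  12 102] [255.1 128.7]
brass [267 123   9  12 104] [270.9 128.6]
brass [119 178   7   8  50] [122.  181.4]
brass [ 66 281  30  55 719] [ 76.9 307.9]
brass [416 281  30  55 702] [433.6 307.9]
brass [ 228  349  284   14 2152] [391.6 357.3]
white [   0    0   54   28 1143] [28.9 10.6]
white [    0     0   264   264 14252] [114.7  71.9]
white [  311     0   201    80 14166] [418.5  37.2]
white [  82  102   85   86 3141] [125.7 140.8]
white [114 155  19  23  90] [123.1 166.4]
white [  78  214   89   44 2979] [118.  234.1]
white [234 252  45   7 275] [255.9 255.1]
```

```bash
cat > c2.py <<'E'
from h import *
i=cams.camera_info('wrist');im=cv2.imread('pics/wrist9.png')
i1={'fx':0}
ca,sa=np.cos(.35),np.sin(.35)
f=np.array([436,-129.2,96]);c,s=np.cos(.053),np.sin(.053)
def W(x,y,z):
    X=x*ca-z*sa;return f+[c*X-s*y,s*X+c*y,x*sa+z*ca]
for x in (68,70,72,86,88,90,115): print(x,[proj(W(x,y,22),i)[0].round(1).tolist() for y in (-28,28)])
print(im[160:290:4,255].tolist())
y=mask(im,(22,100,60),(35,255,255));print([(r,np.where(y[r])[0].min(),np.where(y[r])[0].max()) for r in range(200,223,3)])
for z in (65.5,75.5,101.5): print('sel',proj([463.4,-266.1,z],i)[0],proj([463.4,-268.1,z],i)[0])
E
python3 c2.py
```

```text
68 [[223.7, 198.5], [286.5, 198.4]]
70 [[223.7, 200.7], [286.5, 200.6]]
72 [[223.7, 202.9], [286.5, 202.9]]
86 [[223.6, 218.7], [286.6, 218.6]]
88 [[223.6, 220.9], [286.6, 220.8]]
90 [[223.6, 223.2], [286.6, 223.1]]
115 [[223.5, 251.5], [286.8, 251.4]]
[[76, 78, 79], [80, 85, 86], [78, 81, 83], [78, 83, 83], [76, 79, 79], [82, 86, 86], [79, 83, 85], [79, 84, 84], [13, 11, 10], [24, 25, 21], [23, 14, 12], [104, 239, 253], [100, 231, 245], [101, 230, 245], [100, 230, 244], [103, 236, 250], [42, 38, 41], [41, 42, 39], [47, 48, 46], [93, 91, 93], [92, 90, 91], [96, 96, 95], [43, 43, 41], [175, 178, 177], [174, 177, 176], [193, 136, 86], [193, 139, 93], [191, 136, 90], [191, 136, 89], [192, 138, 93], [193, 137, 89], [191, 135, 90], [192, 136, 90]]Traceback (most recent call last):
  File "c2.py", line 10, in <module>
    y=mask(im,(22,100,60),(35,255,255));print([(r,np.where(y[r])[0].min(),np.where(y[r])[0].max()) for r in range(200,223,3)])
                                                  ~~~~~~~~~~~~~~~~~~~~~^^
    return umr_minimum(a, axis, None, out, keepdims, initial, where)
ValueError: zero-size array to reduction operation minimum which has no identity
```

```bash
python3 -c "
from h import *
i=cams.camera_info('wrist')
print(plane([[124.5,145]],i,65.5))
im=cv2.imread('pics/wrist9.png');hsv=cv2.cvtColor(im,cv2.COLOR_BGR2HSV)
w=cv2.inRange(hsv,(0,0,150),(180,50,255));N,l,st,cc=cv2.connectedComponentsWithStats(w)
k=[k for k in range(N) if 2500<st[k,4]<3500 and st[k,1]<120][0]
c,_=cv2.findContours((l==k).astype(np.uint8),0,1);h=cv2.convexHull(max(c,key=cv2.contourArea));e=cv2.fitEllipse(h);print(e,plane([e[0]],i,65.5))
# black bar: dark pixels near dial
d=cv2.inRange(hsv,(0,0,0),(180,255,45));d[:95]=0;d[200:]=0;d[:,:75]=0;d[:,175:]=0
N,l,st,cc=cv2.connectedComponentsWithStats(d);print([(st[k].tolist(),cc[k].round(1)) for k in range(1,N) if st[k,4]>100])
# pointer line
k=[k for k in range(N)]
L=cv2.inRange(hsv,(0,0,150),(180,50,255));L=L[150:182,110:138];ys,xs=np.nonzero(L)
N,l,st,cc=cv2.connectedComponentsWithStats(w)
k=[k for k in range(N) if 60<st[k,4]<150 and 140<st[k,1]<170][0];ys,xs=np.nonzero(l==k)
P=plane(np.c_[xs,ys],i,101.5)[:,:2];m=P.mean(0);u=np.linalg.svd(P-m)[2][0];print('line mean',m,'angle',np.degrees(np.arctan2(u[1],u[0])), P.min(0),P.max(0))
"
```

```text
[[ 462.95520668 -268.63170025   65.5       ]]
((124.17255401611328, 144.52099609375), (80.1447525024414, 90.28278350830078), 135.41580200195312) [[ 462.45482881 -268.95174121   65.5       ]]
[([155, 106, 20, 70, 737], array([167.6, 135.6])), ([87, 120, 58, 60, 1950], array([119.7, 145.5])), ([83, 193, 92, 7, 550], array([130.8, 196.4]))]
line mean [ 478.15583617 -257.31233289] angle 37.192836747092265 [ 467.17270912 -265.62452247] [ 488.62553059 -249.046654  ]
```

>>> carry_out --grip '[-1,-1,-1,-1,-1]' --pt "0 0 0" --pt "0 0 0" --pt "0 0 0" --pt "0 0 0" --pt "0 0 0" --turn '[0.045,0.045,0.045,0.045,0.045]'

```text
t: 16.2
eef_pos: [487.5, -127.2, 236.5]
tcp_rot: [-2.897, 1.569, 2.727]
ft_force: [-0.8, -0.4, 0.2]
opening: 1.001
```

>>> carry_out --grip '[-1,-1,-1,-1,-1]' --pt "0 0 0" --pt "0 0 0" --pt "0 0 0" --pt "0 0 0" --pt "0 0 0" --turn '[0.045,0.045,0.045,0.045,0.045]'

```text
t: 16.7
eef_pos: [487.5, -127.2, 236.5]
tcp_rot: [-2.215, 1.569, 2.702]
ft_force: [0.2, -0.4, -0.1]
opening: 1.001
```

>>> carry_out --grip '[-1,-1,-1,-1,-1]' --pt "0 0 0" --pt "0 0 0" --pt "0 0 0" --pt "0 0 0" --pt "0 0 0" --turn '[0.045,0.045,0.045,0.045,0.045]'

```text
t: 17.2
eef_pos: [487.5, -127.2, 236.5]
tcp_rot: [-1.489, 1.569, 2.721]
ft_force: [1.1, 0.2, 0.2]
opening: 1.002
```

>>> carry_out --grip '[-1,-1,-1,-1,-1]' --pt "0 0 0" --pt "0 0 0" --pt "0 0 0" --pt "0 0 0" --pt "0 0 0" --turn '[0.045,0.045,0.045,0,0]'

```text
t: 17.7
eef_pos: [487.6, -127.3, 236.9]
tcp_rot: [-1.13, 1.57, 2.665]
ft_force: [-0.1, -0.7, 0.1]
opening: 1.002
```

```bash
python3 -c "
from h import *
plan([463.4,-267,200],-53.2)"
```

```text
t 17.7 tcp [ 487.6 -127.3  236.9] jaw -52.52 j6 0.53 turn 0.68 unit 0.0038 units before turn [0.0738 0.1924 0.2085] after [0.0738 0.1948 0.2062]
```

```bash
python3 -c "
from h import *
plan([463,-268.6,130],-52.8)"
```

```text
t 17.7 tcp [ 487.6 -127.3  236.9] jaw -52.52 j6 0.53 turn 0.28 unit 0.0016 units before turn [0.2138 0.1945 0.211 ] after [0.2138 0.1956 0.21  ]
```

>>> carry_out --grip '[0.2,0.2,0.2,0.2,0.2]' --pt "0 0 0" --pt "0 0.04 0.045" --pt "0 0.055 0.06" --pt "0 0.055 0.06" --pt "0 0.0456 0.045" --turn '[0.0016,0,0,0,0]'

```text
t: 18.2
eef_pos: [462.1, -270.4, 237.4]
tcp_rot: [0.166, 1.571, -2.328]
ft_force: [0.8, 0.7, -0.4]
opening: 0.637
```

>>> carry_out --grip '[0.2,0.2,0.2,0.2,0.2]' --pt "0.05 0 0" --pt "0.06 0 0" --pt "0.06 0 0" --pt "0.04 0 0" --pt "0 0 0" --turn '[0,0,0,0,0]'

```text
t: 18.7
eef_pos: [461.6, -267.9, 130.2]
tcp_rot: [-1.315, 1.566, 2.473]
ft_force: [-0.2, -0.6, 0.5]
opening: 0.398
```

>>> carry_out --grip '[0.2,0.2]' --pt "0 0 0" --pt "0 0 0" --turn '[0,0]'

```text
t: 18.9
eef_pos: [463.2, -268.9, 133.7]
tcp_rot: [1.889, 1.569, -0.607]
ft_force: [0.4, 0.0, 0.6]
opening: 0.401
```

```bash
python3 -c "
from h import *
plan([463,-268.6,75],-52.8);p,R,s=tool();print(s['opening'])
im,i=shot('wrist','10');hsv=cv2.cvtColor(im,cv2.COLOR_BGR2HSV)
for r in (14,32,0,-32): 
  a=np.radians(37.2);q=proj([463+r*np.cos(a),-268.6+r*np.sin(a),101.5],i)[0].round(1);print(r,q)
w=cv2.inRange(hsv,(0,0,140),(180,60,255));N,l,st,cc=cv2.connectedComponentsWithStats(w)
for k in range(1,N):
    if st[k,4]>40:print(st[k],cc[k].round(1))
"
```

```text
t 18.9 tcp [ 463.2 -268.9  133.7] jaw -53.01 j6 0.28 turn -0.21 unit -0.0012 units before turn [ 1.173e-01 -9.000e-04 -1.000e-04] after [ 1.173e-01 -9.000e-04 -1.000e-04]
0.4005380758672554
14 [256.2 199.7]
32 [256.1 174.2]
0 [256.3 218.8]
-32 [256.4 259.9]
[286   0  15  10  45] [293.8   4. ]
[  13   30   77  108 4874] [48.8 84.7]
[ 260   34  157  132 9144] [334.1 102.5]
[   0  119   97   65 1002] [ 48.1 152.6]
[ 380  126  132  149 5066] [454.3 206.1]
[ 95 129  32  41 426] [108.5 146.7]
[   0  132  126  122 7929] [ 46.4 199.7]
[ 202  145  112   50 2069] [256.3 164.6]
[394 147  15  12  72] [401.3 152.6]
[380 161  17  13  79] [387.7 167.3]
[255 175   4  36 136] [256.4 193.3]
[368 177  17  12  69] [375.8 182.3]
[356 192  17  12  69] [364.2 197.2]
[300 211  12  23 136] [305.2 219.5]
[218 265  49  28 693] [235.6 283.2]
[  36  323   56   40 1860] [ 64.2 342.4]
[207 323  13  10  43] [212. 326.]
[ 212  324   76   32 1271] [250.6 344.7]
[449 342  23  20 121] [461.2 352.8]
```

>>> carry_out --grip '[0.2,0.2,0.2,0.2,0.2]' --pt "0.04 -0.0009 0" --pt "0.05 0 0" --pt "0.021 0 0" --pt "0 0 0" --pt "0 0 0" --turn '[0,0,0,0,0]'

```text
t: 19.45
eef_pos: [462.8, -268.5, 77.9]
tcp_rot: [1.957, 1.57, -0.539]
ft_force: [-0.1, -0.5, 0.7]
opening: 0.402
```

>>> carry_out --grip '[1,1,1,1,1]' --pt "0 0 0" --pt "0 0 0" --pt "0 0 0" --pt "0 0 0" --pt "0 0 0" --turn '[0,0,0,0,0]'

```text
t: 19.95
eef_pos: [463.4, -269.4, 77.6]
tcp_rot: [1.759, 1.567, -0.737]
ft_force: [2.6, -4.6, 0.3]
opening: 0.141
```

>>> carry_out --grip '[1,1,1,1,1]' --pt "0 0 0" --pt "0 0 0" --pt "0 0 0" --pt "0 0 0" --pt "0 0 0" --turn '[0.03,0.03,0.03,0.03,0.03]'

```text
t: 20.45
eef_pos: [463.1, -268.8, 77.6]
tcp_rot: [2.309, 1.569, -0.663]
ft_force: [0.8, -0.9, 1.9]
opening: 0.148
```

>>> carry_out --grip '[1,1,1,1,1]' --pt "0 0 0" --pt "0 0 0" --pt "0 0 0" --pt "0 0 0" --pt "0 0 0" --turn '[0.03,0.03,0.03,0.03,0.03]'

```text
t: 20.95
eef_pos: [463.1, -268.3, 77.5]
tcp_rot: [3.085, 1.569, -0.357]
ft_force: [4.0, 4.3, 2.7]
opening: 0.148
```

>>> carry_out --grip '[1,1,1,1,1]' --pt "0 0 0" --pt "0 0 0" --pt "0 0 0" --pt "0 0 0" --pt "0 0 0" --turn '[0.03,0.03,0.02,0,0]'

```text
t: 21.45
eef_pos: [463.3, -268.1, 77.6]
tcp_rot: [-2.849, 1.569, -0.256]
ft_force: [5.1, 4.3, 2.5]
opening: 0.146
```

```bash
cat > c3.py <<'E'
from h import *
import sys
plan([463,-268.6,75],-52.8-67.6);s=env.state();print(s['opening'],s['ft_force'],s['moment'],s['qvel'].round(3))
im,i=shot('wrist',sys.argv[1]);hsv=cv2.cvtColor(im,cv2.COLOR_BGR2HSV)
w=cv2.inRange(hsv,(0,0,140),(180,60,255));N,l,st,cc=cv2.connectedComponentsWithStats(w)
for k in range(1,N):
    if 25<st[k,4]<500 and 225<cc[k][0]<290 and 120<cc[k][1]<260:
        ys,xs=np.nonzero(l==k);P=plane(np.c_[xs,ys],i,101.5)[:,:2];m=P.mean(0);u=np.linalg.svd(P-m)[2][0];u*=np.sign(u@(m-[463,-268.6]))
        print(st[k],m.round(1),'pointer deg',np.degrees(np.arctan2(u[1],u[0])),'sel rad',np.radians(37.0)-np.arctan2(u[1],u[0]))
for n in ('scene','side'):
    im,i=shot(n,sys.argv[1])
    y=mask(im,(22,110,80),(35,255,255));N,l,st,cc=cv2.connectedComponentsWithStats(y)
    ca,sa=np.cos(.35),np.sin(.35);X=79*ca-22*sa;q=np.array([436+X,-129.2+.053*X,96+79*sa+22*ca])
    print(n,'pred band',proj(q,i),[(st[k].tolist(),cc[k].round(1).tolist()) for k in range(1,N) if st[k,4]>12])
E
python3 c3.py 11
```

```text
t 21.45 tcp [ 463.3 -268.1   77.6] jaw -121.41 j6 1.47 turn -1.01 unit -0.0056 units before turn [ 0.0051  0.0013 -0.    ] after [ 0.0051  0.0013 -0.    ]
0.14637932988395483 [5.10239019 4.28122825 2.45824319] [ 0.92354857 -0.8329813   0.46197946] [-0.002  0.002 -0.    -0.001 -0.002 -0.005]
[251 200   7  47 226] [ 479.8 -277.2] pointer deg -29.584178304294007 sel rad 1.1621131411449053
scene pred band [[187.63247526 194.27110667]] [([178, 190, 21, 10, 86], [187.7, 194.7])]
side pred band [[269.15923711 215.01893996]] []
```

>>> carry_out --grip '[1,1,1,1,1]' --pt "0 0 0" --pt "0 0 0" --pt "0 0 0" --pt "0 0 0" --pt "0 0 0" --turn '[0,0,0,0,0]'

```text
t: 22.1
eef_pos: [463.3, -268.1, 77.6]
tcp_rot: [-2.844, 1.569, -0.251]
ft_force: [4.0, 4.5, 2.0]
opening: 0.146
```

```bash
python3 c3.py 12; python3 -c "
from cell import env
print(env.job_done())"
```

```text
t 22.1 tcp [ 463.3 -268.1   77.6] jaw -121.4 j6 1.47 turn -1.0 unit -0.0056 units before turn [ 0.0051  0.0013 -0.    ] after [0.0051 0.0013 0.    ]
0.14579800441716384 [4.04617186 4.48791579 2.04010025] [ 0.88621474 -0.83798286  0.45981422] [-0.001  0.001 -0.001  0.001 -0.002 -0.001]
[251 201   7  46 223] [ 479.7 -277.1] pointer deg -29.53272311336748 sel rad 1.161215078645995
scene pred band [[187.63247526 194.27110667]] [([178, 190, 21, 10, 87], [187.9, 194.7])]
side pred band [[269.15923711 215.01893996]] []
the job is handed in; nothing more can be done
None
```

I laid the yellow-banded pack in the cradle, pushed it home against the stop and let go of it. I then gripped the selector, turned it clockwise to the third step, and handed the job in at about 22 s while still holding it. The hand-in reports no verdict.

**Last checks:**
- **Selector:** the pointer read 1.16 rad, past the 1.05 needed and unchanged over two looks. There was about 0.46 N m at the wrist and no joint motion.
- **Pack:** after release, the wrist picture showed the contact end at the stop, the pack centred, and the band and head end within about 1 px of where I expected them. At the end, the scene camera put the band 0.5 px from its predicted place.

**What failed or disagreed:**
- **First grasp:** it closed above the pack. The fingertips sit roughly 17 mm further back than the stated 14 mm ahead of the TCP. I found the working height by stepping down carefully, and the second grasp held.
- **Cradle position:** a closer look put it about 2 mm to one side of my first fit. I corrected for that before lowering the pack.
- **Side camera:** it did not find the band at the end, so the final check of the pack rests on the scene camera alone.
- **Other objects:** I did not measure the other packs or items again at the end. The sideways forces I read away from the tester were only noise.

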